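Press a glued gift tube into the sprung V-cradle

TASK

The paper wrap of the long gift tube has just been glued: lift the tube off its wooden rest and lay it in the rubber-lined V shoes of the gluing cradle, lying true along them, its flat end close up to the end fence (a gap of a centimetre at most) and its knobbed lid pointing away from the fence. Push it down steadily, without ramming, until both flanks of both V shoes bear on it and the sprung saddle has sunk well over half of its 12 mm travel, hold it so for three seconds, and finish while still gripping it and holding it pressed down. Leave the short tube and the other things on the table where they are.

Things in the scene. Friction and masses are not known exactly. Their poses are not given: they have to be found in the camera images.
- long_tube: the long gift tube: cardboard cylinder, 48 mm diameter, 190 mm long without its knob, about 0.14 kg, lying on a wooden rest. Origin on its axis at mid-length (37 mm above the table as it lies on the rest). x runs along the axis to the lid end, which has a bright metal lid band and a black round knob (20 mm diameter, 12 mm long); the -x end is flat
- long_tube_knob (a point): outer face of the long tube's knob, on the axis, 107 mm from the tube's middle
- short_tube: the short gift tube, 48 mm diameter, 110 mm long, otherwise alike, on its own like rest; to be left alone. Origin on its axis at mid-length, x to its knob
- rest_long: wooden rest of the long tube, fixed: a plate 130 x 60 x 6 mm with two round rails along x, 24 mm apart, that carry the tube; rail tops 16 mm above the table. Origin at the centre of its underside
- cradle_base: the gluing cradle's fixed metal base plate, top 15 mm above the table, 220 x 110 mm; origin on the table below the middle of the V, x along the V towards the end fence, z up
- saddle (a joint): how far the sprung saddle (bed plate, V shoes and end fence together) is pressed straight down, m: 0 at rest, 0.012 at its stop. The springs carry 4 N before it sinks, then 0.9 N more per mm (about 15 N at the stop)
- seat (a point): on the moving saddle: where the middle of the long tube's axis lies when it is seated midway along the V; 88 mm above the table with the saddle up. x along the V towards the end fence, y to the left across it, z up
- fence (a point): on the moving saddle: inner face of the upright end fence, a plate 70 mm wide, at the height of the seated tube's axis, 103 mm from the seat in +x, so a tube centred on the seat leaves an 8 mm gap. The fence's top edge is 18 mm higher. The other end of the V is open
- v_bottom (a point): on the moving saddle: bottom line of the 90 degree V below the seat, 34 mm under it. The V is cut in two shoes 40 mm long, centred 60 mm either side of this point, each with rubber flanks at 45 degrees; the 80 mm between them is open for the fingers down to the bed plate, 12 mm below this point. Flank tops are 30 mm above this point and 30 mm out to each side
- shoe_open (a joint): sideways float of the V shoe at the open end on the saddle, m, -0.004 to 0.004, + to the left (y of the seat), 0 when free; light centring spring (0.3 N per mm), so that the shoe lines itself up with the tube
- shoe_fence (a joint): the same for the V shoe next to the fence
- tape_measure: tape measure, 32 x 69 x 58 mm, bystander
- tag_stack: stack of tags, 88 x 57 x 17 mm, bystander
- ribbon_roll_gold: roll of ribbon lying flat, 54 mm diameter, 14 mm high, bystander

How it is judged:
On the way, in this order (a step that is already met when the one before it is completed fails the run):
1. the long tube is gripped and lifted clear of its rest (height (world z) of long_tube above 0.09 m and contact force between the fingers and long_tube above 1 N and contact force between long_tube and rest_long below 0.1 N), for 0.2 s.
2. the long tube is held pressed onto both flanks, saddle down, for two seconds (value of joint saddle above 0.005 m and contact force between long_tube and shoe_open_c0 above 1 N and contact force between long_tube and shoe_open_c1 above 1 N and contact force between long_tube and shoe_fence_c0 above 1 N and contact force between long_tube and shoe_fence_c1 above 1 N and contact force between the fingers and long_tube above 2 N and angle between the x axis of long_tube and the x axis of seat, either way round below 0.06 rad and y of long_tube in the frame of seat between -0.006 and 0.006 m and z of long_tube in the frame of seat between -0.004 and 0.004 m and x of long_tube in the frame of seat between -0.01 and 0.012 m and x of long_tube_knob in the frame of seat below 0 m), for 2 s.
At the end, for the whole second after the job is handed in: Still gripped, the long tube is seated: within 6 mm across, 4 mm in height, 0.06 rad of the seat, middle 10 mm short of to 12 mm past it towards the fence, knob away; over 1 N on each of the four shoe flanks, saddle over 5 mm down; short tube and bystanders within 30 mm of their starts (all of step 2 and not (distance of short_tube from where it was at the start of the episode above 0.03 m) and not (distance of tape_measure from where it was at the start of the episode above 0.03 m) and not (distance of tag_stack from where it was at the start of the episode above 0.03 m) and not (distance of ribbon_roll_gold from where it was at the start of the episode above 0.03 m)); the arm keeps its last pose, push and grip.
It fails at once if the tube is rammed into the cradle (over 30 N on any one of the four shoe flanks) (contact force between long_tube and shoe_open_c0 above 30 N or contact force between long_tube and shoe_open_c1 above 30 N or contact force between long_tube and shoe_fence_c0 above 30 N or contact force between long_tube and shoe_fence_c1 above 30 N).
It fails at once if the short tube or a bystander is moved by more than 30 mm (distance of any of short_tube, tape_measure, tag_stack, ribbon_roll_gold from where it was at the start of the episode above 0.03 m).
It also fails if it takes over 51 s, if anything falls off the work surface, if the arm or the gripper's body presses on something with over 40 N, if the wrist force passes 120 N, or if a joint passes its speed limit or range.

ROBOT

A 7-joint arm with a two-finger parallel gripper is mounted at the origin on a cart in front of the work surface, level with it; the furniture and walls round the work are solid. World frame = base frame: x ahead of the robot, y to its left, z up, the work surface at z = 0. Lengths are in m, angles in rad, forces in N, time in s.
With the tool pointing down it reaches from about 0.4 to 0.875 m from the base axis. Payload 19.3 kg.
Tool frame: the origin (TCP) lies at the very end of the fingers, on their centre line; the grasp point (between the pads) lies bot.tcp_to_grasp behind it (bot.tcp_to_grasp is the distance from the TCP to the grasp point, in m); z points along the fingers, y is the direction in which the jaws open and shut (so a half turn about z gives the same grasp; the last joint's range is limited). The gripper opens to 85 mm and grips with 20 to 120 N. Pads are 22 mm wide; open, the fingers measure 114 mm over their backs; the gripper's body (76 mm by 85 mm) begins 54 mm behind the grasp point. The pads swing forward as they close: fully open they stand 13 mm farther back than shut.
Start: joints at [-1.372, 0.521, -0.036, 1.599, 0.021, 1.021, -0.113], TCP at [0.166, 0.603, 0.231] pointing down, gripper open.
Joint ranges: [-2.91, 2.91], [-0.3, 2.13], [-1.5, 1.42], [0.17, 2.43], [-1.26, 4.41], [0.16, 1.93], [-2.52, 2.52]. Speed limits (rad/s): [1.89, 1.89, 2.39, 2.39, 3.01, 3.01, 3.01].

INTERFACE

Orientations are given as [roll, pitch, yaw] about the fixed x, y, z axes, in that order (R = Rz(yaw) Ry(pitch) Rx(roll)).
In Python, from workcell import bot gives the robot as it stands.
- The arm moves only by the tool servo_tool, never from a script. Its argument "targets" is a list of rows, each a list of 2 entries, a list of its own where there are three numbers: the shift along the tool's x, y, z in units of 0.05 m (1.0 is 0.05 m), then the turn about the tool's z in units of 5 degrees (1.0 is 5 degrees). A call has 1 to 12 rows; each row shifts and turns the commanded pose from where the row before left it, along the tool's axes as they then stand; what a row does not reach is not made up. A row lasts 1/8 s, in which the tool goes at most 62.5 mm and 10.7 degrees, less where a joint would pass 70% of its speed; a pose out of reach is approached as far as the arm can. A call with a number of a shift or a turn outside -1 to 1 is refused whole. A call with a gripper value outside its range is refused whole. "gripper" is the opening, from -1 (shut) to 1 (fully open), so that 0 is half open, set as the call begins (left out, the last holds). The fingers move at their own pace and stop on an object; "newtons" is the grip in N (left out, the last holds). Time passes only in rows, so rows that do not move let the fingers close. It gives the time, the measured TCP pose, the force and the opening at its end, in the units of the state.
- bot.observe(): the state, without advancing time (a new reading comes with each control period).
- bot.grab_frame(name): name is "side" or "top" or "wrist"; returns the picture (400x640x3 uint8, blue, green, red); there is no depth.
- bot.get_calibration(name): a dict with "fx", "fy", "cx", "cy" (pixels), "pose" (4x4, takes a point from camera to world coordinates). Camera axes: x right, y up, looking along -z (the intrinsics and any distortion apply to the point x, -y, -z); pixel columns grow to the right and rows downward; lengths in m; the calibration is good to about 2 mm. A picture is of the moment at which its call begins: read the wrist's pose just before it. get_calibration takes no time and is no camera call; for the wrist camera it gives the pose at the moment of the call.
- bot.job_done(): hands the job in, once; it reports no verdict.
The state is a dict: "clock": time; "qpos": joint angles; "qd": joint speeds; "joint_efforts": joint torques, N m; "position": TCP position; "tool_rot": TCP orientation; "force": force on the tool from outside, world axes, zero at the start; "moment": the same for the moment, N m; "grip_width": finger opening in m.
Only numpy, scipy, OpenCV 4.12 (cv2) and the standard library are available. Lean on these libraries where they do the work, as an engineer would, in place of code of your own. Each camera call takes 0.05 s, during which the arm holds its last target.

## Working session

There is one attempt and no reset: what is moved stays moved. The work goes in short steps, Python scripts to look and compute and a tool call to move; the robot and the scene stay as the last step left them, time stands still between calls to the robot, and variables do not carry over. Pictures are saved under pics/ and viewed, and the job is handed in when it is done.

Besides the shell and the picture viewer there is one more tool, called after "Request:" as name([rows], argument=value, ...), one row to a line, values as JSON. servo_tool: Moves the arm, as the interface text tells. Its arguments: {"type":"object","properties":{"targets":{"type":"array","items":{"type":"array"}},"gripper":{"type":"number"},"newtons":{"type":"number"}},"required":["targets"]}

```bash
mkdir -p pics; ls; python3 - <<'E'
from workcell import bot
import cv2
print(bot.observe()); print(bot.tcp_to_grasp)
for n in("side","top","wrist"):
    c=bot.get_calibration(n); print(n,c)
    cv2.imwrite(f"pics/{n}0.png",bot.grab_frame(n))
E
```

```text
pics
{'clock': 0.0, 'qpos': array([-1.37218506,  0.52201414, -0.03629122,  1.60002727,  0.02117498,
        1.02108828, -0.11279761]), 'qd': array([-0.00063389, -0.00040429,  0.00079048,  0.00125653,  0.00050781,
       -0.00016495, -0.00105563]), 'joint_efforts': array([-3.22353044e-03, -9.27132368e+01,  1.97840877e+00, -3.69943464e+01,
        1.77058449e-02,  8.06718715e-03, -1.64806596e-05]), 'position': array([0.16594891, 0.6022057 , 0.23071915]), 'tool_rot': array([-3.14044246e+00,  7.94627558e-05,  2.87272975e+00]), 'force': array([-0.61182012,  0.21033522, -0.08841825]), 'moment': array([-0.01384871,  0.0196169 , -0.04717855]), 'grip_width': 0.08523178003785527}
0.0187
side {'fx': 446.5024372037775, 'fy': 446.5024372037775, 'cx': 330.3343587560827, 'cy': 203.85700290131325, 'pose': array([[-0.9997671 , -0.02053298,  0.00664453,  0.5415707 ],
       [ 0.01818641, -0.6358085 ,  0.77163256,  1.01533956],
       [-0.01161927,  0.77157369,  0.63603383,  0.84338167],
       [ 0.        ,  0.        ,  0.        ,  1.        ]])}
top {'fx': 363.5137064054756, 'fy': 363.5137064054756, 'cx': 322.9411947789862, 'cy': 194.77787351201772, 'pose': array([[-0.00679832,  0.98778601, -0.15566819,  0.38067152],
       [-0.99969633, -0.01040092, -0.02234003,  0.07819752],
       [-0.02368626,  0.15546905,  0.98755675,  0.97860733],
       [ 0.        ,  0.        ,  0.        ,  1.        ]])}
wrist {'fx': 349.49841225169604, 'fy': 349.49841225169604, 'cx': 317.6290548550578, 'cy': 199.38263244778884, 'pose': array([[ 0.26596144, -0.92901819, -0.25727363,  0.10218345],
       [ 0.96398308,  0.25601873,  0.07204884,  0.61987326],
       [-0.00106781, -0.26716964,  0.96364892,  0.37274572],
       [ 0.        ,  0.        ,  0.        ,  1.        ]])}
```

View pics/top0.png

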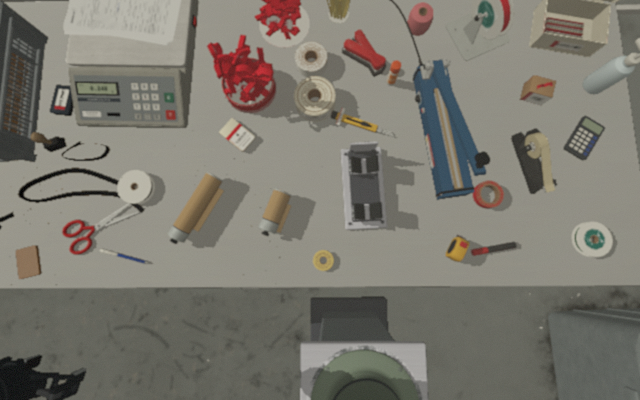

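View pics/side0.png

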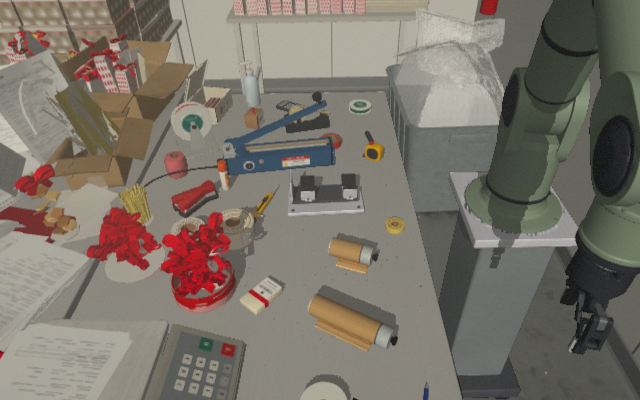

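View pics/wrist0.png

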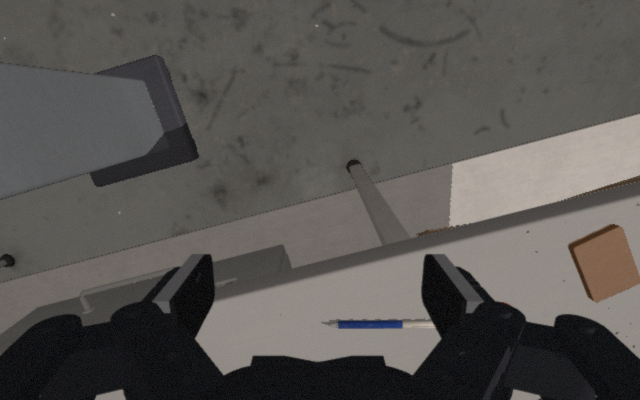

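```bash
python3 - <<'E'
import cv2
t=cv2.imread("pics/top0.png");s=cv2.imread("pics/side0.png")
cv2.imwrite("pics/z1.png",cv2.resize(t[125:245,325:425],None,fx=5,fy=5,interpolation=cv2.INTER_CUBIC))
cv2.imwrite("pics/z2.png",cv2.resize(t[160:260,155:305],None,fx=5,fy=5,interpolation=cv2.INTER_CUBIC))
cv2.imwrite("pics/z3.png",cv2.resize(s[155:225,275:375],None,fx=7,fy=7,interpolation=cv2.INTER_CUBIC))
cv2.imwrite("pics/z4.png",cv2.resize(s[280:360,295:405],None,fx=7,fy=7,interpolation=cv2.INTER_CUBIC))
E
```

```text
(no output)
```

View pics/z1.png

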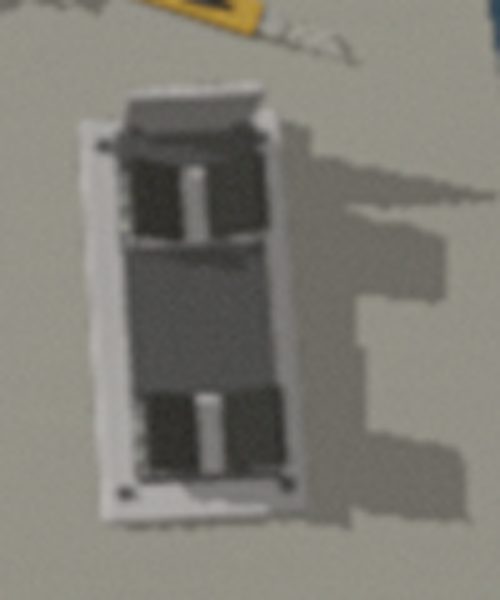

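View pics/z2.png

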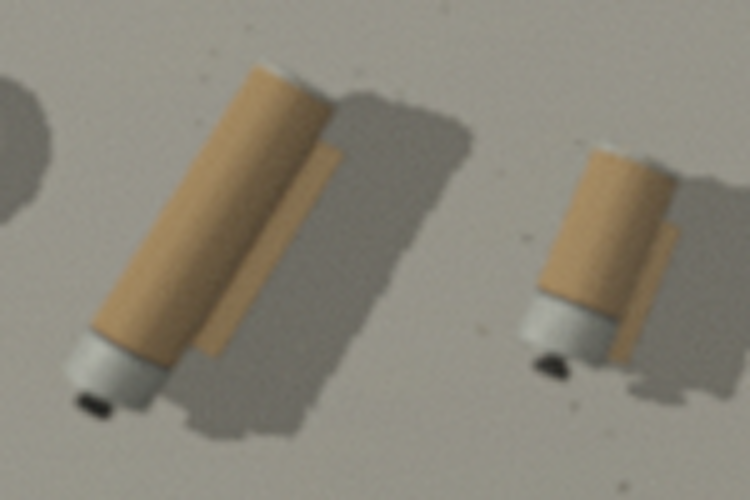

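View pics/z3.png

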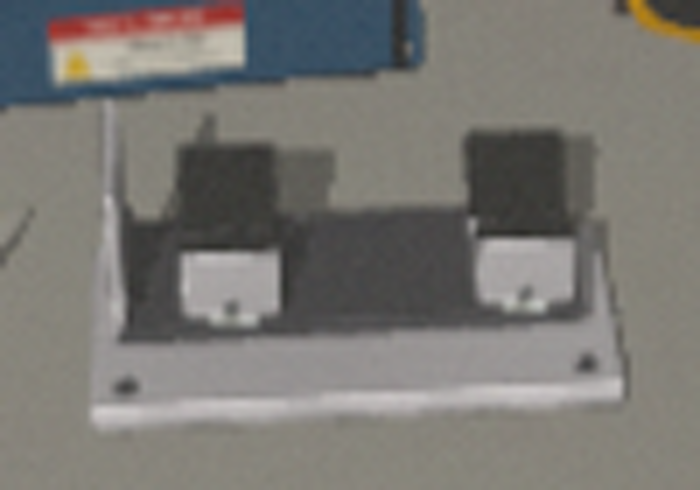

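View pics/z4.png

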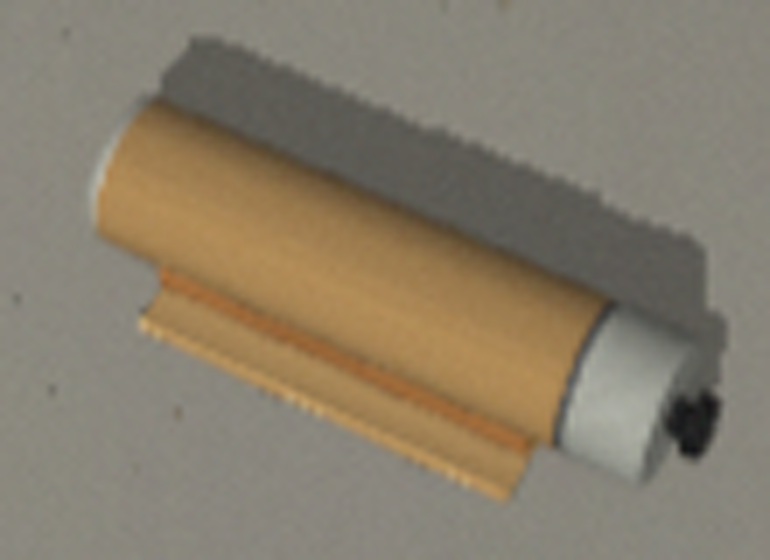

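```bash
cat > h.py <<'E'
import numpy as np,cv2
from workcell import bot
from scipy.spatial.transform import Rotation as Ro
def ray(c,px):
    px=np.atleast_2d(np.array(px,float)); P=c["pose"]
    d=np.c_[(px[:,0]-c["cx"])/c["fx"],-(px[:,1]-c["cy"])/c["fy"],-np.ones(len(px))]
    return P[:3,3],d@P[:3,:3].T
def onz(c,px,z):
    o,d=ray(c,px); return o+d*((z-o[2])/d[:,2])[:,None]
def tri(c1,p1,c2,p2):
    o1,d1=ray(c1,p1);o2,d2=ray(c2,p2);A=0;b=0
    for o,d in((o1,d1[0]),(o2,d2[0])):
        d=d/np.linalg.norm(d);M=np.eye(3)-np.outer(d,d);A=A+M;b=b+M@o
    return np.linalg.solve(A,b)
def proj(c,X):
    P=c["pose"];p=(np.atleast_2d(X)-P[:3,3])@P[:3,:3]
    return np.c_[c["cx"]+c["fx"]*p[:,0]/-p[:,2],c["cy"]-c["fy"]*p[:,1]/-p[:,2]]
E
python3 - <<'E'
from h import *
np.set_printoptions(precision=4,suppress=True)
T=bot.get_calibration("top");S=bot.get_calibration("side")
z1=lambda p:np.array(p,float)/5+(325,125)
z2=lambda p:np.array(p,float)/5+(155,160)
z3=lambda p:np.array(p,float)/7+(275,155)
z4=lambda p:np.array(p,float)/7+(295,280)
# tube
e=onz(T,z2([(255,68),(338,108),(92,328),(175,368)]),.037)[:,:2]
print("edges",e); a=(e[0]+e[1])/2;b=(e[2]+e[3])/2;print("flat,band mids",a,b,np.degrees(np.arctan2(*(b-a)[::-1])),np.linalg.norm(b-a))
k=tri(T,z2((93,405)),S,z4((705,425)));print("knob",k)
print("knob z.037",onz(T,z2((93,405)),.037),onz(S,z4((705,425)),.037))
# base
print("base",onz(T,z1([(82,122),(103,520),(303,505)]),.015))
print("baseS",onz(S,z3([(92,410),(622,382)]),.015))
print("fence top",onz(T,z1([(128,98),(268,85)]),.106))
print("shoes",onz(T,z1([(133,165),(268,165),(143,395),(283,390),(148,470),(287,462)]),.084))
print("strip",onz(T,z1([(195,165),(195,240),(207,395),(213,470)]),.054))
E
```

```text
edges [[0.5896 0.4112]
 [0.5673 0.3658]
 [0.4517 0.491 ]
 [0.4305 0.4462]]
flat,band mids [0.5785 0.3885] [0.4411 0.4686] 149.7506039436386 0.1590380462345369
knob [0.4092 0.4874 0.04  ]
knob z.037 [[0.4117 0.4882 0.037 ]] [[0.4062 0.4858 0.037 ]]
base [[ 0.6576  0.0487  0.015 ]
 [ 0.4404  0.0408  0.015 ]
 [ 0.4475 -0.0647  0.015 ]]
baseS [[0.6538 0.0499 0.015 ]
 [0.4373 0.0392 0.015 ]]
fence top [[ 0.6435  0.0285  0.106 ]
 [ 0.6492 -0.0409  0.106 ]]
shoes [[ 0.615   0.0253  0.084 ]
 [ 0.6141 -0.0427  0.084 ]
 [ 0.4978  0.0226  0.084 ]
 [ 0.4996 -0.0466  0.084 ]
 [ 0.4605  0.0209  0.084 ]
 [ 0.4639 -0.0474  0.084 ]]
strip [[ 0.6225 -0.0087  0.054 ]
 [ 0.5825 -0.0078  0.054 ]
 [ 0.5014 -0.0119  0.054 ]
 [ 0.4629 -0.014   0.054 ]]
```

Request:
servo_tool([
  [[-0.5,-0.1,0],0],
  [[-0.8,-0.16,0],0],
  [[-0.8,-0.16,0],0],
  [[-0.8,-0.16,0],0],
  [[-0.8,-0.16,0],0],
  [[-0.8,-0.16,0],0],
  [[-0.8,-0.16,0],0],
  [[-0.8,-0.16,0],0],
  [[-0.8,-0.16,0],0],
  [[-0.8,-0.16,0],1.0],
  [[-0.46,-0.1,0],1.0],
  [[0,0,0],1.0],
], gripper=1)

```text
clock: 1.65
position: [0.5383, 0.4114, 0.2308]
tool_rot: [-3.141, 0.001, 2.605]
force: [-0.5, 0.2, -0.1]
grip_width: 0.0854
```

```bash
cat > snap.py <<'E'
import sys,pickle
from h import *
n,tag=sys.argv[1:3]
s=bot.observe();c=bot.get_calibration(n);im=bot.grab_frame(n)
cv2.imwrite(f"pics/{tag}.png",im);pickle.dump((c,s),open(f"pics/{tag}.pkl","wb"))
print(s["clock"],s["position"],s["tool_rot"],s["force"],s["grip_width"])
E
python3 snap.py wrist w1
```

```text
1.65 [0.53831083 0.41137149 0.23077546] [-3.14064702e+00  7.47280292e-04  2.60505610e+00] [-0.53952075  0.22801686 -0.06433737] 0.08544744421982566
```

View pics/w1.png

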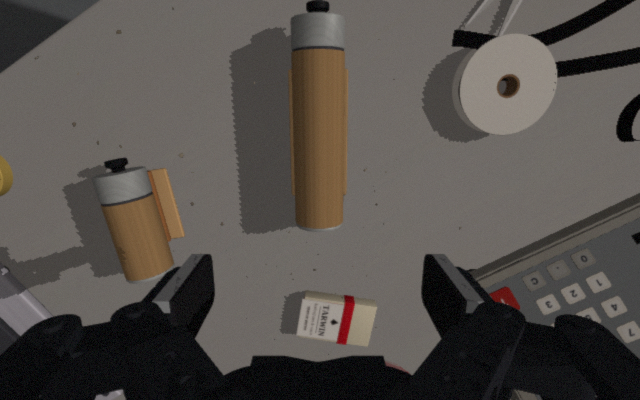

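```bash
python3 - <<'E'
from h import *
import pickle
np.set_printoptions(precision=4,suppress=True)
im=cv2.imread("pics/w1.png")
cv2.imwrite("pics/w1z.png",np.hstack([cv2.resize(im[0:70,270:370],None,fx=4,fy=4,interpolation=2),cv2.resize(im[175:245,270:370],None,fx=4,fy=4,interpolation=2)]))
E
```

```text
(no output)
```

View pics/w1z.png

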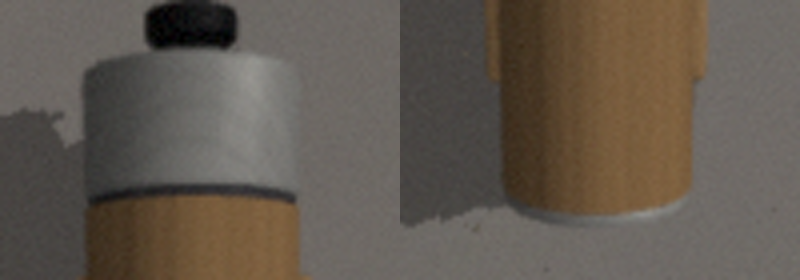

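```bash
python3 - <<'E'
from h import *
import pickle
np.set_printoptions(precision=4,suppress=True)
c,s=pickle.load(open("pics/w1.pkl","rb"))
print(c["pose"][:3,3])
a=onz(c,[(317.75,27.5),(319.1,217)],.037);d=a[0]-a[1];ang=np.arctan2(d[1],d[0]);print(a,np.degrees(ang))
u=np.array([np.cos(ang),np.sin(ang)])
f=onz(c,(319.3,230.5),.061)[0,:2];k=onz(c,(318,1),.047)[0,:2]
print("flat",f,"knob",k,np.linalg.norm(k-f)); m=(f+.095*u+k-.107*u)/2;print("mid",m)
E
```

```text
[0.4816 0.4457 0.3727]
[[0.4272 0.4777 0.037 ]
 [0.5782 0.3894 0.037 ]] 149.68953451519076
flat [0.583  0.3867] knob [0.4115 0.4873] 0.19878360069500817
mid [0.5025 0.4339]
```

Request:
servo_tool([
  [[0.4,0.02,0.2],-0.08],
  [[0.445,0,0.4],0],
  [[0,0,0.6],0],
  [[0,0,0.7],0],
  [[0,0,0.7],0],
  [[0,0,0.7],0],
  [[0,0,0.5],0],
  [[0,0,0.3],0],
  [[0,0,0.2],0],
  [[0,0,0],0],
  [[0,0,0],0],
])

```text
clock: 3.08
position: [0.5008, 0.4358, 0.0171]
tool_rot: [3.141, 0.0, 2.618]
force: [0.3, -0.4, 0.4]
grip_width: 0.085
```

```bash
python3 snap.py wrist w2
```

```text
3.075 [0.50080726 0.43581577 0.01712342] [3.14053309e+00 3.13521056e-04 2.61815992e+00] [ 0.31098856 -0.39246808  0.39171952] 0.08500854147400519
```

View pics/w2.png

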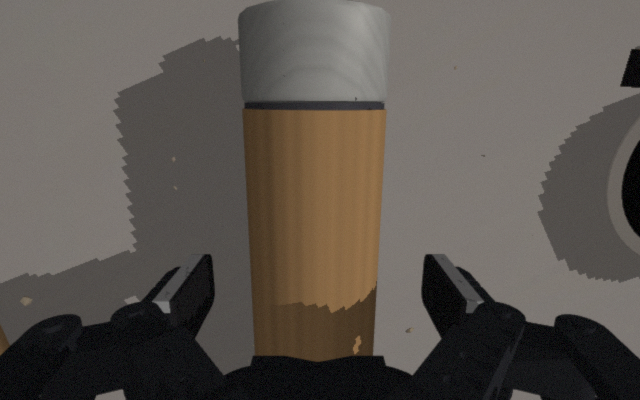

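Request:
servo_tool([
  [[0,0,0],0],
  [[0,0,0],0],
  [[0,0,0],0],
  [[0,0,0],0],
  [[0,0,0],0],
  [[0,0,0],0],
  [[0,0,0],0],
  [[0,0,0],0],
], gripper=-1, newtons=50)

```text
clock: 4.12
position: [0.5005, 0.4353, 0.0168]
tool_rot: [-3.141, 0.0, 2.618]
force: [-3.3, -2.6, 6.7]
grip_width: 0.0466
```

Request:
servo_tool([
  [[0,0,-0.2],0],
  [[0,0,-0.3],0],
  [[0,0,-0.5],0],
  [[0,0,-0.6],0],
  [[0,0,-0.6],0],
  [[0,0,-0.6],0],
  [[0,0,-0.6],0],
  [[0,0,-0.5],0],
  [[0,0,-0.3],0],
  [[0,0,-0.1],0],
  [[0,0,0],0],
  [[0,0,0],0],
])

```text
clock: 5.62
position: [0.5002, 0.4352, 0.2304]
tool_rot: [-3.14, -0.0, 2.618]
force: [-0.3, 0.0, -1.2]
grip_width: 0.0465
```

```bash
python3 snap.py wrist w3; python3 snap.py side s3
```

```text
5.625 [0.50024695 0.43521341 0.23036074] [-3.14025915e+00 -3.21385405e-04  2.61798410e+00] [-0.28343789  0.01426154 -1.21700776] 0.046537935028877535
5.675 [0.50025573 0.4352435  0.2303923 ] [-3.14027124e+00 -3.23156141e-04  2.61802200e+00] [-0.46161033 -0.25480077 -2.48489428] 0.046416415722688974
```

View pics/w3.png

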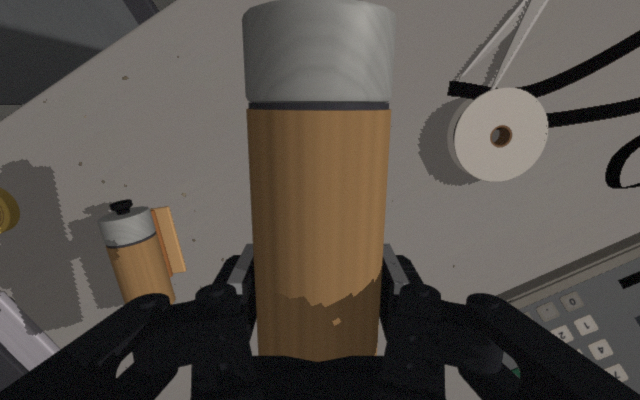

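View pics/s3.png

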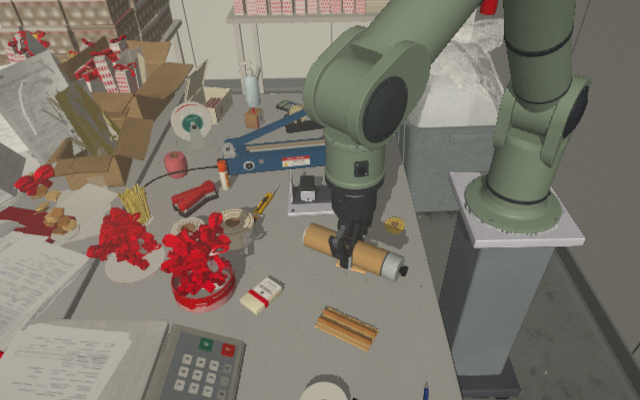

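Request:
servo_tool([
  [[-0.17,-0.315,-0.05],0],
  [[-0.335,-0.63,-0.05],0],
  [[-0.335,-0.63,-0.05],0],
  [[-0.335,-0.63,-0.05],0],
  [[-0.335,-0.63,-0.05],0],
  [[-0.335,-0.63,-0.05],0],
  [[-0.335,-0.63,-0.05],0],
  [[-0.335,-0.63,-0.05],0],
  [[-0.165,-0.315,0],-0.5],
  [[0,0,0],-1.0],
  [[0,0,0],-1.0],
  [[0,0,0],-1.0],
])

```text
clock: 7.22
position: [0.4902, 0.1492, 0.2513]
tool_rot: [-3.141, 0.0, 2.925]
force: [-0.3, 0.9, -0.7]
grip_width: 0.0466
```

Request:
servo_tool([
  [[0,0,0],-1.0],
  [[0,0,0],-1.0],
  [[0,0,0],-1.0],
  [[0,0,0],0],
  [[0,0,0],0],
  [[0,0,0],0],
])

```text
clock: 7.98
position: [0.4905, 0.15, 0.2513]
tool_rot: [-3.141, -0.0, -3.099]
force: [0.8, 0.2, -2.0]
grip_width: 0.047
```

```bash
python3 snap.py wrist w4
```

```text
7.975 [0.49048683 0.15001685 0.25130268] [-3.14147321e+00 -1.18815826e-05 -3.09934300e+00] [ 0.78062659  0.19231761 -1.95125248] 0.046982803299664935
```

View pics/w4.png

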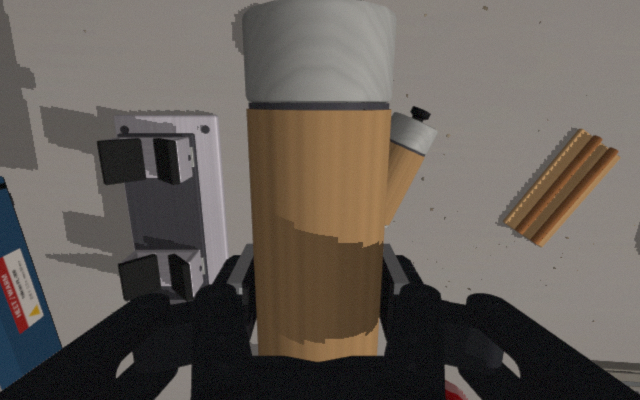

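```bash
python3 - <<'E'
import cv2
im=cv2.imread("pics/w4.png")
cv2.imwrite("pics/w4z.png",cv2.resize(im[105:310,85:245],None,fx=3.9,fy=2.9,interpolation=2) if 0 else cv2.resize(im[105:305,85:245],None,fx=3,fy=3,interpolation=2))
E
```

```text
(no output)
```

View pics/w4z.png

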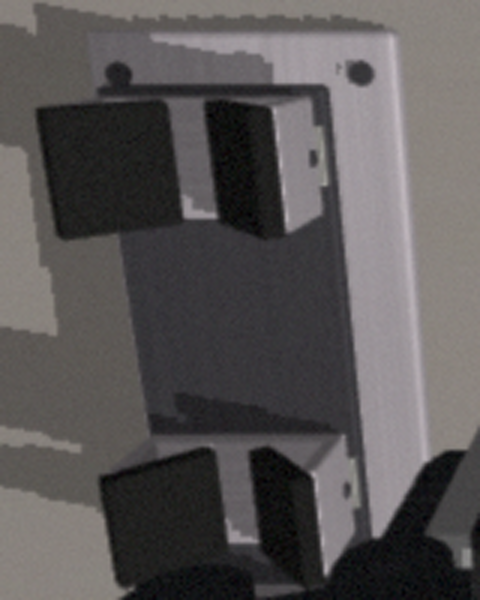

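```bash
python3 - <<'E'
from h import *
import pickle
np.set_printoptions(precision=4,suppress=True)
c,s=pickle.load(open("pics/w4.pkl","rb"))
z=lambda p:np.array(p,float)/3+(85,105)
print("base",onz(c,z([(92,33),(398,33),(427,440),(118,74),(360,73)]),.015))
print("open tops",onz(c,z([(37,108),(60,238),(272,103),(285,238)]),.084))
print("fence tops",onz(c,z([(100,475),(118,582),(312,470),(326,585)]),.084))
print("bottom gaps",onz(c,z([(165,102),(207,100),(183,222),(220,217),(213,450),(250,450)]),.056))
E
```

```text
base [[ 0.4469 -0.0653  0.015 ]
 [ 0.4424  0.0421  0.015 ]
 [ 0.597   0.0481  0.015 ]
 [ 0.4608 -0.0577  0.015 ]
 [ 0.4568  0.0281  0.015 ]]
open tops [[ 0.465  -0.0451  0.084 ]
 [ 0.5039 -0.0431  0.084 ]
 [ 0.4606  0.0237  0.084 ]
 [ 0.5011  0.0249  0.084 ]]
fence tops [[ 0.5822 -0.0396  0.084 ]
 [ 0.621  -0.0379  0.084 ]
 [ 0.5776  0.0288  0.084 ]
 [ 0.6193  0.0311  0.084 ]]
bottom gaps [[ 0.465  -0.0215  0.056 ]
 [ 0.4638 -0.0081  0.056 ]
 [ 0.504  -0.0192  0.056 ]
 [ 0.5018 -0.007   0.056 ]
 [ 0.5852 -0.016   0.056 ]
 [ 0.5847 -0.0031  0.056 ]]
```

Request:
servo_tool([
  [[-0.1,-0.3,0],0],
  [[-0.18,-0.6,0],0],
  [[-0.18,-0.6,0],0],
  [[-0.18,-0.6,0],0],
  [[-0.145,-0.6,0],0],
  [[-0.1,-0.52,0.2],0],
  [[0,0,0.4],0],
  [[0,0,0.6],0],
  [[0,0,0.6],0],
  [[0,0,0.4],0],
  [[0,0,0.1],0],
  [[0,0,0],0],
])

```text
clock: 9.52
position: [0.5419, -0.0092, 0.1366]
tool_rot: [-3.141, 0.0, -3.099]
force: [0.7, 0.1, -1.6]
grip_width: 0.0467
```

```bash
python3 snap.py side s5;python3 snap.py top t5; python3 - <<'E'
import cv2
s=cv2.imread("pics/s5.png");t=cv2.imread("pics/t5.png")
cv2.imwrite("pics/s5z.png",cv2.resize(s[120:230,250:400],None,fx=5,fy=5,interpolation=2))
cv2.imwrite("pics/t5z.png",cv2.resize(t[120:245,305:425],None,fx=4,fy=4,interpolation=2))
E
```

```text
9.525 [ 0.54194676 -0.00923887  0.13658912] [-3.14137509e+00  7.90149547e-05 -3.09856296e+00] [ 0.70064673  0.07339676 -1.62123512] 0.04668775539680393
9.575 [ 0.54214767 -0.00909572  0.13696263] [-3.14146235e+00  7.58638294e-04 -3.09844271e+00] [ 0.00800745  0.51047704 -1.99352066] 0.046548179943051014
```

View pics/s5z.png

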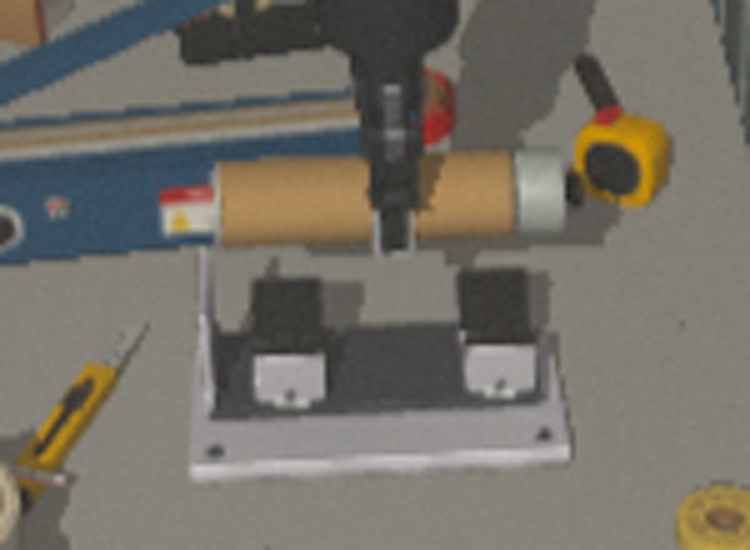

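View pics/t5z.png

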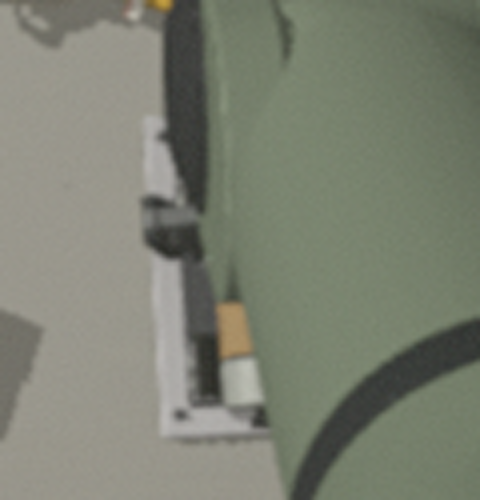

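```bash
python3 - <<'E'
from h import *
np.set_printoptions(precision=4,suppress=True)
c=bot.get_calibration("side")
z=lambda p:np.array(p,float)/5+(250,120)
def ony(px,y):
    o,d=ray(c,px);return o+d*((y-o[1])/d[:,1])[:,None]
print("flat end",ony(z([(216,165),(217,203),(218,240)]),[-.02,.0,.01][1]))
print("lid end",ony(z([(566,175),(563,225)]),.0),"knob",ony(z([(583,187)]),-.012))
print("fence in",onz(c,z([(210,250)]),.106), onz(c,z([(213,300)]),.08),onz(c,z([(215,410)]),.042))
print("shoes",onz(c,z([(323,353),(254,353),(536,345),(466,347)]),.084))
print("hole base",onz(c,z([(192,468),(570,452)]),.015))
E
```

```text
flat end [[0.6306 0.     0.1863]
 [0.6317 0.     0.1618]
 [0.6327 0.     0.1373]]
lid end [[0.4419 0.     0.1755]
 [0.4424 0.     0.1428]] knob [[ 0.431  -0.012   0.1595]]
fence in [[ 0.6409 -0.0352  0.106 ]] [[ 0.6402 -0.0223  0.08  ]] [[0.6391 0.0314 0.042 ]]
shoes [[0.5762 0.0348 0.084 ]
 [0.6146 0.0335 0.084 ]
 [0.4577 0.0315 0.084 ]
 [0.4967 0.032  0.084 ]]
hole base [[0.653  0.0501 0.015 ]
 [0.4371 0.0429 0.015 ]]
```

Request:
servo_tool([
  [[-0.04,0,0.2],0],
  [[0,0,0.3],0],
  [[0,0,0.3],0],
  [[0,0,0.2],0],
  [[0,0,0.1],0],
  [[0,0,0.1],0],
  [[0,0,0.03],0],
  [[0,0,0],0],
  [[0,0,0],0],
  [[0,0,0],0],
])

```text
clock: 10.88
position: [0.5439, -0.0086, 0.075]
tool_rot: [-3.142, 0.0, -3.098]
force: [-0.9, -0.2, -1.4]
grip_width: 0.0471
```

```bash
python3 snap.py side s6;python3 snap.py wrist w6; python3 - <<'E'
import cv2
s=cv2.imread("pics/s6.png")
cv2.imwrite("pics/s6z.png",cv2.resize(s[140:230,270:390],None,fx=6,fy=6,interpolation=2))
E
```

```text
10.875 [ 0.54388574 -0.00863947  0.07499692] [-3.14156684e+00  3.22631945e-04 -3.09802776e+00] [-0.92418439 -0.21872282 -1.36084719] 0.047114838191252936
10.925 [ 0.5438637  -0.00861604  0.07498297] [-3.14159143e+00  3.04674103e-04 -3.09803054e+00] [ 0.15257642 -0.49985399 -1.65903851] 0.046988418277633455
```

View pics/s6z.png

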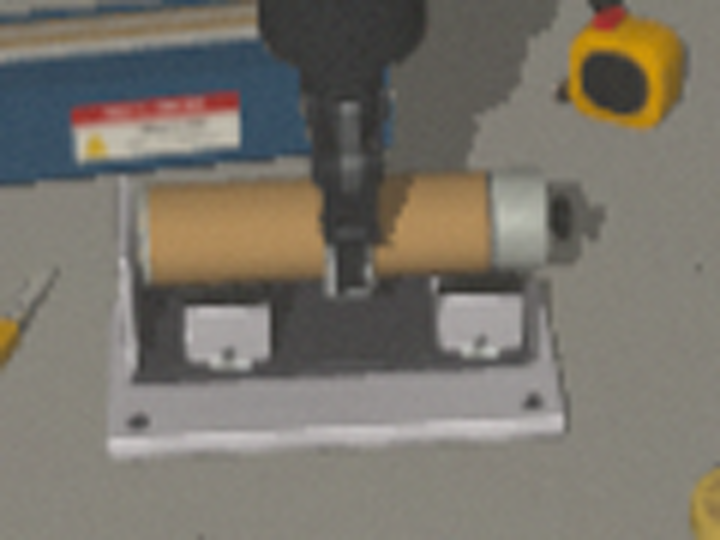

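View pics/w6.png

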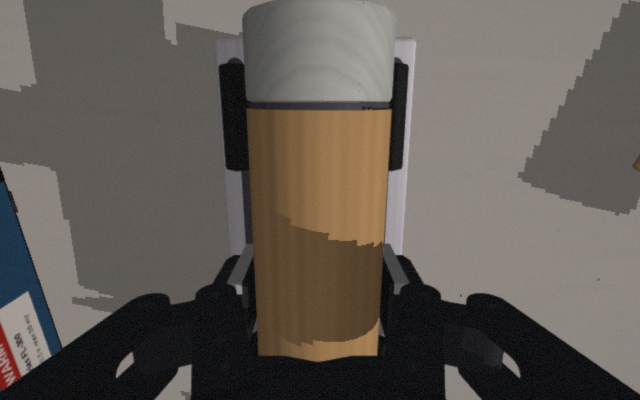

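Request:
servo_tool([
  [[0,-0.025,0.02],0],
  [[0,0,0.02],0],
  [[0,0,0.02],0],
  [[0,0,0.02],0],
  [[0,0,0.02],0],
  [[0,0,0.02],0],
  [[0,0,0.02],0],
  [[0,0,0.02],0],
  [[0,0,0],0],
  [[0,0,0],0],
])

```text
clock: 12.22
position: [0.5438, -0.0099, 0.0669]
tool_rot: [-3.142, 0.0, -3.098]
force: [-1.8, 0.4, 2.1]
grip_width: 0.0463
```

Request:
servo_tool([
  [[0,0,0.02],0],
  [[0,0,0.02],0],
  [[0,0,0.02],0],
  [[0,0,0.02],0],
  [[0,0,0],0],
  [[0,0,0],0],
])

```text
clock: 12.98
position: [0.5439, -0.0099, 0.0628]
tool_rot: [-3.142, 0.0, -3.098]
force: [-2.5, -0.4, 5.8]
grip_width: 0.0467
```

```bash
python3 -c "
from workcell import bot
s=bot.observe();print(s['position'],s['force'],s['moment'],s['tool_rot'])"
```

```text
[ 0.54386093 -0.00986912  0.06283981] [-2.53927489 -0.37079353  5.82005817] [-0.07242702  0.4215492   0.03083809] [-3.14158696e+00  5.51800980e-05 -3.09800962e+00]
```

```bash
python3 snap.py side s7; python3 - <<'E'
import cv2
s=cv2.imread("pics/s7.png")
cv2.imwrite("pics/s7z.png",cv2.resize(s[160:225,280:380],None,fx=8,fy=8,interpolation=2))
E
```

```text
12.975 [ 0.54386093 -0.00986912  0.06283981] [-3.14158696e+00  5.51800980e-05 -3.09800962e+00] [-2.53927489 -0.37079353  5.82005817] 0.04665375432924459
```

View pics/s7z.png

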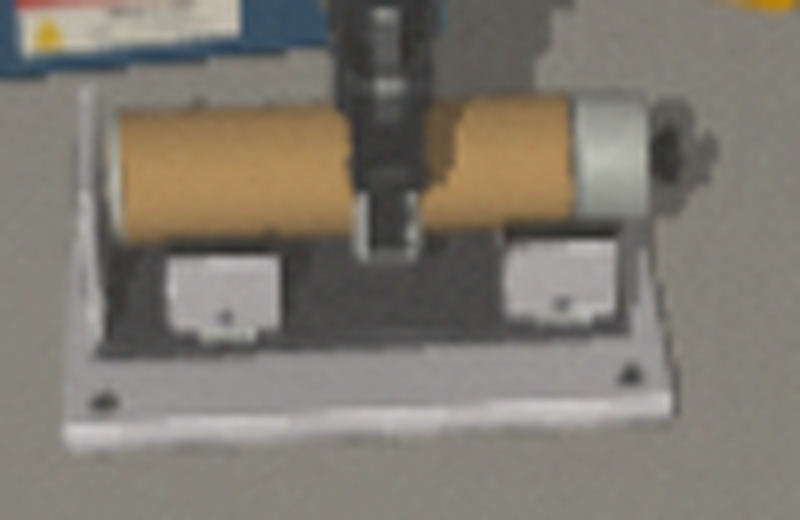

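Request:
servo_tool([
  [[0,0,0.02],0],
  [[0,0,0.02],0],
  [[0,0,0.02],0],
  [[0,0,0.02],0],
  [[0,0,0.02],0],
  [[0,0,0],0],
  [[0,0,0],0],
])

```text
clock: 13.9
position: [0.5439, -0.0099, 0.058]
tool_rot: [-3.142, 0.0, -3.098]
force: [-3.5, -0.1, 11.1]
grip_width: 0.0468
```

```bash
python3 -c "
from workcell import bot
s=bot.observe();print(s['position'],s['force'],s['moment'],s['tool_rot'],s['grip_width'])"; python3 snap.py wrist w8
```

```text
[ 0.54388564 -0.00992418  0.0580474 ] [-3.54195409 -0.10379193 11.09414473] [-0.04464589  0.6513923   0.05510486] [-3.14155627e+00  1.88593562e-04 -3.09805771e+00] 0.04680564705945012
13.9 [ 0.54388564 -0.00992418  0.0580474 ] [-3.14155627e+00  1.88593562e-04 -3.09805771e+00] [-3.54195409 -0.10379193 11.09414473] 0.04680564705945012
```

View pics/w8.png

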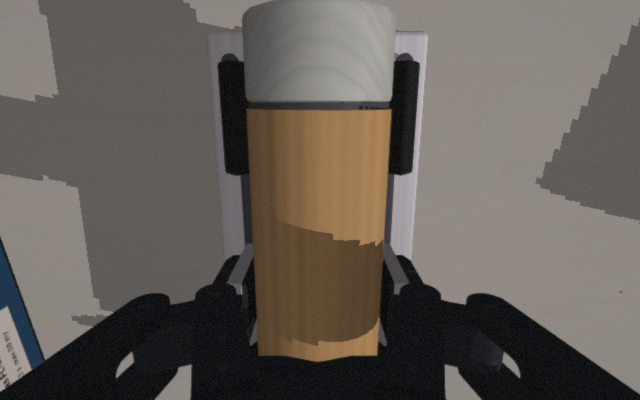

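Request:
servo_tool([
  [[0.01,0,0],0],
  [[0.01,0,0],0],
  [[0,0,0],0],
  [[0,0,0],0],
  [[0,0,0],0],
  [[0,0,0],0],
  [[0,0,0],0],
  [[0,0,0],0],
  [[0,0,0],0],
  [[0,0,0],0],
  [[0,0,0],0],
  [[0,0,0],0],
])

```text
clock: 15.45
position: [0.5439, -0.0099, 0.0583]
tool_rot: [3.142, 0.002, -3.098]
force: [0.9, -0.1, 10.0]
grip_width: 0.0466
```

```bash
python3 -c "
from workcell import bot
s=bot.observe();print(s['position'],s['force'],s['moment'],s['tool_rot'],s['grip_width'])"; python3 snap.py side s9; python3 - <<'E'
import cv2
s=cv2.imread("pics/s9.png")
cv2.imwrite("pics/s9z.png",cv2.resize(s[160:225,280:380],None,fx=8,fy=8,interpolation=2))
E
```

```text
[ 0.54387887 -0.00985564  0.05833966] [ 0.88188024 -0.07734776  9.97948775] [-0.04184769 -0.22689933  0.1149885 ] [ 3.14154839e+00  2.18379096e-03 -3.09800653e+00] 0.0466456588126003
15.45 [ 0.54387887 -0.00985564  0.05833966] [ 3.14154839e+00  2.18379096e-03 -3.09800653e+00] [ 0.88188024 -0.07734776  9.97948775] 0.0466456588126003
```

View pics/s9z.png

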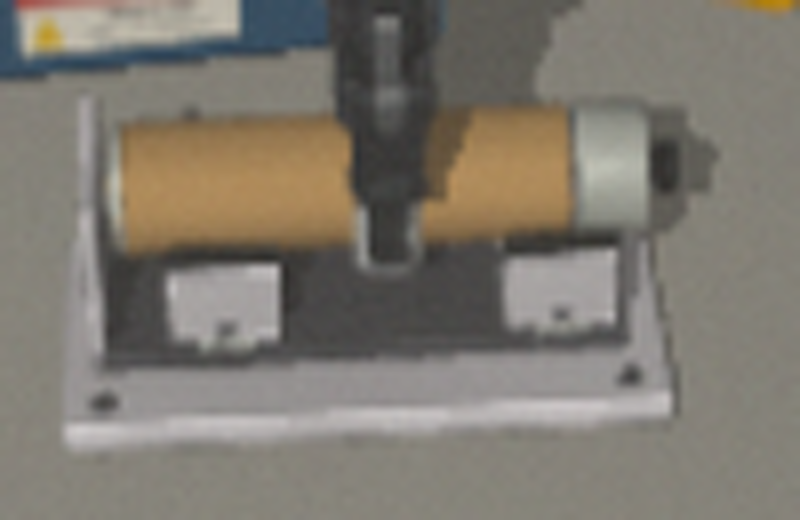

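Request:
servo_tool([
  [[0,0,0.01],0],
  [[0,0,0],0],
  [[0,0,0],0],
  [[0,0,0],0],
  [[0,0,0],0],
  [[0,0,0],0],
  [[0,0,0],0],
  [[0,0,0],0],
  [[0,0,0],0],
  [[0,0,0],0],
  [[0,0,0],0],
  [[0,0,0],0],
])

```text
clock: 17.0
position: [0.5439, -0.0099, 0.0579]
tool_rot: [-3.142, 0.002, -3.098]
force: [1.2, -0.0, 9.6]
grip_width: 0.0471
```

Request:
servo_tool([
  [[0,0,0],0],
  [[0,0,0],0],
  [[0,0,0],0],
  [[0,0,0],0],
  [[0,0,0],0],
  [[0,0,0],0],
  [[0,0,0],0],
  [[0,0,0],0],
  [[0,0,0],0],
  [[0,0,0],0],
  [[0,0,0],0],
  [[0,0,0],0],
])

```text
clock: 18.5
position: [0.5439, -0.0098, 0.0579]
tool_rot: [3.142, 0.002, -3.098]
force: [1.1, -0.9, 10.8]
grip_width: 0.0469
```

Request:
servo_tool([
  [[0,0,0],0],
  [[0,0,0],0],
  [[0,0,0],0],
  [[0,0,0],0],
  [[0,0,0],0],
  [[0,0,0],0],
  [[0,0,0],0],
  [[0,0,0],0],
  [[0,0,0],0],
  [[0,0,0],0],
  [[0,0,0],0],
  [[0,0,0],0],
])

```text
clock: 20.0
position: [0.5438, -0.0099, 0.0579]
tool_rot: [3.142, 0.002, -3.098]
force: [-0.3, 0.4, 10.2]
grip_width: 0.0468
```

```bash
python3 snap.py side s10; python3 snap.py wrist w10; python3 - <<'E'
import cv2
a=cv2.imread("pics/s10.png");b=cv2.imread("pics/w10.png")
cv2.imwrite("pics/f10.png",cv2.resize(a[130:240,230:410],None,fx=4,fy=4,interpolation=2))
E
```

```text
20.0 [ 0.54384878 -0.00985888  0.05785176] [ 3.14156389e+00  2.16009740e-03 -3.09797853e+00] [-0.28687711  0.43421494 10.17863724] 0.046825392533160586
20.05 [ 0.543854   -0.00983148  0.05787279] [ 3.14155101e+00  2.16681126e-03 -3.09790351e+00] [ 2.01560761 -0.32185168 10.6852104 ] 0.0465075457520032
```

View pics/f10.png

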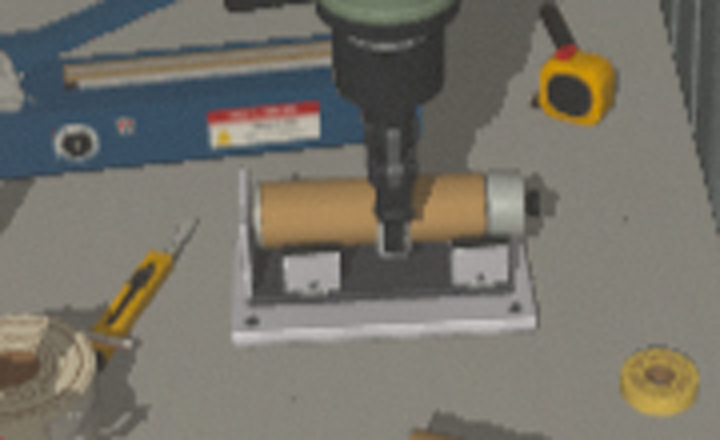

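View pics/w10.png

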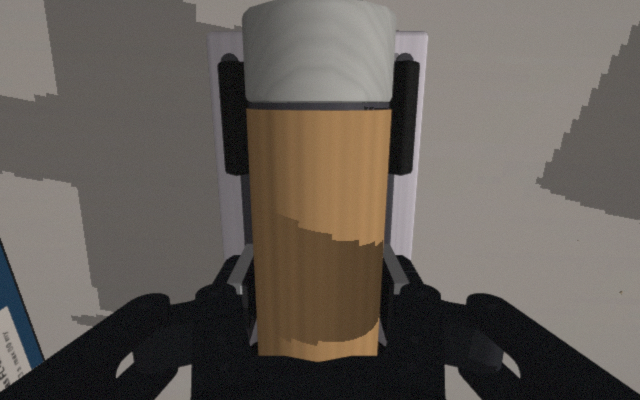

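```bash
python3 -c "
from workcell import bot
s=bot.observe();print(s['clock'],s['force'],s['moment']);print(bot.job_done())"
```

```text
20.1 [ 1.62473624  0.18856975 10.82104686] [-0.04082727 -0.15937699  0.11250937]
the job is handed in; nothing more can be done
None
```

I lifted the long tube off its rest and laid it in the V shoes, with the flat end towards the fence and the knob pointing away. I pressed it down slowly, held it for over 6 s, and handed the job in at about 20 s with the tube still gripped and pressed. No verdict was reported, and the flank forces and saddle travel below are worked out, not read directly.

- **Press:** the net push is about 12 N. The saddle is down about 8.5 mm, from the tool sinking 8.6 mm after contact and from the spring force. If the load splits evenly, each flank carries about 4 N. The wrist moment suggests both shoes are loaded about equally.
- **Alignment:** in the last wrist picture the tube and the open-end shoe are centred to within about 1 mm. The tube's yaw matches the V, measured at about 2.3–2.5°, to well under 1°.
- **Gap to the fence:** about 3–5 mm in the side picture, and not touching.
- **Other things on the table:** I moved nothing near the short tube or the bystanders. The last side picture shows the tape measure and ribbon roll undisturbed. The short tube and the tag stack were out of that crop, so I did not check them at the end.

**Disagreements:**
- The side camera put the cradle and tube about 5 mm nearer the robot than the other two cameras did, so I judged the gap from the two relative to each other.
- Estimates of the seat's sideways position differed by about 4 mm. I took a middle value and shifted it 1.2 mm after a close wrist view.
- A sideways force of about -3.5 N along the V built up during the press. I took it for friction and relieved it with a 1 mm back-off command.

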